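# Check both sprung corners of a tilt mount against its limit clips

### The job

Check the springs of the tilt mount, one corner at a time: with the fingertips, gently press the nearer of its two round pads down until that corner's pointer is level with the arrow of the clip on its scale, hold it there for about a second, and let it spring right back up. Then do the same with the other pad, the farther one on the right. Do not press a pointer clearly past its arrow and leave the pointers, the clips and the loose parts around alone: nothing is to be gripped or lifted.

Things in the scene. Friction and masses are not known exactly. Their poses are not given: they have to be found in the camera images.
- mount: tilt mount fixed to the table: aluminium base 10 mm thick, on it a sprung plate 100 x 100 mm with a dark round optic holder (top 59 mm up). Origin on the table; x away from the robot, y left, z up (yaw up to 0.3 rad). In mm: ball pivot at (70, 70, 48), near pad (-5, 70), right-hand pad (70, -5), near scale (-70, 93), right-hand scale (80, -91). Pressing one pad squarely leaves the other almost still.
- press_near (a point): centre of the flat top of the round steel press pad on the near corner of the tilting plate; 22 mm across, top 66 mm above the table at rest, 75 mm from the pivot. Nothing taller within 60 mm. The spring pushes back with about 2 N at first, plus 0.45 N per mm of pad travel; a stop ends the travel 18 mm down.
- tip_near (a point): tip of the thin dark pointer that sticks out level from the near corner (towards the robot, its last 21 mm bent to the left, in front of the scale); 48 mm above the table at rest, 150 mm from the pivot, so it sinks 2 mm for every 1 mm that the pad beside it sinks. Not to be touched.
- mark_near (a point): point of the small arrow tooth on the dark limit clip (12 mm tall) on the upright scale next to that pointer; its height is the mark, 12 to 26 mm below the pointer's rest height, different for each clip and each time. The scale is an aluminium plate 44 mm wide, top 64 mm above the table, engraved face to the mount's -x. Not to be touched.
- tilt_near (a joint): tilt of the plate that sinks the near corner, rad: 0 = at rest (up), 0.24 = stop; the pointer tip sinks about 150 mm per rad. Sprung, returns to 0 when let go.
- press_side (a point): centre of the flat top of the round steel press pad on the right-hand corner of the tilting plate; 22 mm across, top 66 mm above the table at rest, 75 mm from the pivot. Nothing taller within 60 mm. The spring pushes back with about 2 N at first, plus 0.45 N per mm of pad travel; a stop ends the travel 18 mm down.
- tip_side (a point): tip of the thin dark pointer that sticks out level from the right-hand corner (to the right, in front of the scale); 48 mm above the table at rest, 150 mm from the pivot, so it sinks 2 mm for every 1 mm that the pad beside it sinks. Not to be touched.
- mark_side (a point): point of the small arrow tooth on the dark limit clip (12 mm tall) on the upright scale next to that pointer; its height is the mark, 12 to 26 mm below the pointer's rest height, different for each clip and each time. The scale is an aluminium plate 44 mm wide, top 64 mm above the table, engraved face to the mount's -x. Not to be touched.
- tilt_side (a joint): tilt of the plate that sinks the right-hand corner, rad: 0 = at rest (up), 0.24 = stop; the pointer tip sinks about 150 mm per rad. Sprung, returns to 0 when let go.
- pad_near: the near press pad; origin 18 mm below the centre of its top
- pad_side: the right-hand press pad; origin 18 mm below the centre of its top
- pointer_near: the near pointer, a thin dark bent rod; origin at the plate's pivot. Not to be touched.
- pointer_side: the right-hand pointer, a thin dark straight rod; origin at the plate's pivot. Not to be touched.
- clip_near: the limit clip on the near scale, 10 x 14 x 12 mm; origin in the scale's middle at the clip's height. Not to be touched.
- clip_side: the limit clip on the right-hand scale, 10 x 14 x 12 mm; origin in the scale's middle at the clip's height. Not to be touched.
- gauge_block: loose steel block 30 x 20 x 35 mm standing on the table in the open corner of the mount; origin at its underside. Leave alone.
- bush: loose turned aluminium bush, 48 mm across, 28 mm tall, to the left of the mount; origin at its underside. Leave alone.
- ring_gauge: loose steel ring, 64 mm across, 20 mm tall, behind and right of the mount; origin at its underside. Leave alone.
- hex_key: loose L-shaped hex key, 30 x 89 x 7 mm, lying right of the mount; origin at its underside. Leave alone.

How it is judged (in metres and radians):
On the way, in this order (a step that is already met when the one before it is completed fails the run):
1. the near pad is pressed, its pointer level with its clip's arrow (within 3.5 mm) for half a second, the other corner left up (z of tip_near in the frame of mark_near between -0.0035 and 0.0035 m and contact force between pad_near and anything else above 1 N and value of joint tilt_side below 0.06 rad), for 0.5 s.
2. the near pad is let go and has sprung back up (value of joint tilt_near below 0.02 rad and contact force between pad_near and anything else below 0.2 N), for 0.2 s.
3. the right-hand pad is pressed, its pointer level with its clip's arrow (within 3.5 mm) for half a second, the other corner left up (z of tip_side in the frame of mark_side between -0.0035 and 0.0035 m and contact force between pad_side and anything else above 1 N and value of joint tilt_near below 0.06 rad), for 0.5 s.
At the end, for the whole second after the job is handed in: Both corners have been pressed to their arrows in turn and are let go and back up (tilt under 0.02 rad, pads untouched); the clips are where they were set (within 2 mm), the four loose parts stand still within 10 mm of where they were (all of step 2 and value of joint tilt_side below 0.02 rad and contact force between pad_side and anything else below 0.2 N and distance of each of clip_near, clip_side from where it was at the start of the episode below 0.002 m and distance of each of gauge_block, bush, ring_gauge, hex_key from where it was at the start of the episode below 0.01 m and linear speed of each of gauge_block, bush, ring_gauge, hex_key below 0.02 m/s).
It fails at once if the near pointer is pressed more than 8 mm past its arrow (z of tip_near in the frame of mark_near below -0.008 m).
It fails at once if the right-hand pointer is pressed more than 8 mm past its arrow (z of tip_side in the frame of mark_side below -0.008 m).
It fails at once if a pad is pressed with more than 25 N (contact force between any of pad_near, pad_side and anything else above 25 N).
It fails at once if a pointer or clip is touched (contact force between any of pointer_near, pointer_side, clip_near, clip_side and anything else above 0.5 N).
It fails at once if a loose part is moved more than 10 mm or lifted (distance of any of gauge_block, bush, ring_gauge, hex_key from where it was at the start of the episode above 0.01 m).
It also fails if it takes over 43 s, if anything falls off the work surface, if the arm or the gripper's body presses on something with over 40 N, if the wrist force passes 120 N, or if a joint passes its speed limit or range.

### The arm

A 7-joint arm with a two-finger parallel gripper is mounted at the origin on a cart in front of the work surface, level with it; the furniture and walls round the work are solid. World frame = base frame: x ahead of the robot, y to its left, z up, the work surface at z = 0. Lengths are in mm, angles in degrees, forces in N, time in s.
With the tool pointing down it reaches from about 425 to 875 mm from the base axis. Payload 9.9 kg.
Tool frame: the origin (TCP) lies midway between the tips of the shut fingers; the grasp point (between the pads) lies 19 mm behind it; z points along the fingers, y is the direction in which the jaws open and shut (so a half turn about z gives the same grasp; the last joint's range is limited). The gripper opens to 85 mm and grips with 20 to 120 N. Pads are 22 mm wide; open, the fingers measure 114 mm over their backs; the gripper's body (76 mm by 85 mm) begins 54 mm behind the grasp point. The pads swing forward as they close: fully open they stand 13 mm farther back than shut.
Start: joints at [-77.338, 32.985, 1.427, 82.34, -0.859, 64.687, -3.237], TCP at [202.562, 643.893, 231.289] pointing down, gripper open.
Joint ranges: [-157.87, 157.87], [-19.46, 123.44], [-87.15, 90], [11.01, 140.99], [-62.26, 242.26], [9.8, 113.94], [-161.44, 161.44]. Speed limits (degrees/s): [127.2, 127.2, 172.46, 172.46, 180, 180, 180].

### API

Orientations are given as a 3x3 rotation matrix whose columns are the frame's x, y, z axes.
In Python, from bench import sensors, capture, camera_model, robot gives the robot as it stands.
- The arm moves only by the tool drive_tool, never from a script. Its arguments are lists of equal length, an entry for each row: "claw": the opening, from 0 (shut) to 1 (fully open); "offset": the shift along the world's x, y, z each as a share of 0.2 m, from -1 to 1, a list of three; "roll": the turn about the world's z as a share of 180 degrees, from -1 to 1. A call has 1 to 20 rows; each row is the pose to reach, as a shift and turn from the pose measured when the call began, turning the shorter way round; what a row does not reach only later rows make up. A row lasts 1/8 s, in which the tool goes at most 62.5 mm and 10.7 degrees, less where a joint would pass 70% of its speed; a pose out of reach is approached as far as the arm can. A call with a number of a shift or a turn outside -1 to 1 is refused whole. A call with a gripper value outside its range is refused whole. The fingers move at their own pace and stop on an object; "grip_force" is the grip in N (left out, the last holds). Time passes only in rows, so rows that repeat a pose let the fingers close. It gives the time, the measured TCP pose, the force and the opening at its end, in the units of the state.
- sensors.read_state(): the state, without advancing time (a new reading comes with each control period).
- capture(name): name is "side" or "top" or "wrist"; returns the picture (400x640x3 uint8, red, green, blue); there is no depth.
- camera_model(name): a dict with "fov_y" (degrees; the focal length in pixels is half the picture's height over the tangent of half this angle, whatever the lens; pixels are square), "cx", "cy" (the principal point, pixels), "k1" (the pictures are not rectified: a ray, as slopes to the right and down, at radius r is drawn at 1 + k1 r^2 times it, then the intrinsics apply), "world_to_cam" (4x4, takes a point from world to camera coordinates). Camera axes: x right, y down, z forward; pixel columns grow to the right and rows downward; lengths in mm; the calibration is good to about 2 mm. A picture is of the moment at which its call begins: read the wrist's pose just before it. camera_model takes no time and is no camera call; for the wrist camera it gives the pose at the moment of the call.
- robot.hand_in(): hands the job in, once; it reports no verdict.
The state is a dict: "time": time; "qpos": joint angles; "joint_vel": joint speeds; "effort": joint torques, N m; "position": TCP position; "eef_rot": TCP orientation; "force": force on the tool from outside, world axes, zero at the start; "ft_torque": the same for the moment, N m; "width": finger opening in mm.
Only numpy, scipy, OpenCV 4.12 (cv2) and the standard library are available. Lean on these libraries where they do the work, as an engineer would, in place of code of your own. Each camera call takes 0.05 s, during which the arm holds its last target.

## Working session

There is one attempt and no reset: what is moved stays moved. The work goes in short steps, Python scripts to look and compute and a tool call to move; the robot and the scene stay as the last step left them, time stands still between calls to the robot, and variables do not carry over. Pictures are saved under pics/ and viewed, and the job is handed in when it is done.

Besides the shell and the picture viewer there is one more tool, called after "Call:" as name(argument=value, ...) on one line, values as JSON. drive_tool: Moves the arm, as the interface text tells. Shift numbers are shares of 0.2 m and turn numbers shares of 180 degrees, none past 1 either way. Its arguments: {"type":"object","properties":{"claw":{"type":"array"},"offset":{"type":"array"},"roll":{"type":"array"},"grip_force":{"type":"number"}},"required":["claw","offset","roll"]}

```bash
ls && mkdir -p pics && python3 - <<'E'
from bench import sensors, capture, camera_model, robot
import cv2, numpy as np
s=sensors.read_state();print(s)
for n in ("side","top","wrist"):
    m=camera_model(n);print(n,m)
    im=capture(n);cv2.imwrite(f"pics/{n}0.png",im[:,:,::-1])
print(sensors.read_state()["time"])
E
```

```text
pics
{'time': 0.0, 'qpos': array([-77.33856396,  33.03191282,   1.42370488,  82.38785769,
        -0.85893514,  64.68728689,  -3.2388326 ]), 'joint_vel': array([ 0.00931186, -0.05942857,  0.03601864,  0.0014225 , -0.06199025,
        0.09826908,  0.0190387 ]), 'effort': array([-1.42102017e-04, -7.65755796e+01,  2.25046188e+00, -2.85966682e+01,
        1.53510401e-02,  1.24815488e-02, -7.13931877e-05]), 'position': array([202.41805618, 643.44030598, 230.44276846]), 'eef_rot': array([[-9.53913560e-01,  3.00081242e-01, -4.10821338e-04],
       [ 3.00081508e-01,  9.53912167e-01, -1.63295729e-03],
       [-9.81323782e-05, -1.68097998e-03, -9.99998582e-01]]), 'force': array([-0.6224446 , -0.66913727, -0.6023316 ]), 'ft_torque': array([ 0.01867146, -0.00877163, -0.05388084]), 'width': 85.52174189036815}
side {'fov_y': 44.36738140918357, 'cx': 316.80175126342493, 'cy': 201.12308361863882, 'k1': -0.007671330699841432, 'world_to_cam': array([[ 8.17863356e-01, -5.75237518e-01,  1.41890219e-02,
        -6.34660353e+02],
       [-3.56647562e-01, -5.26118433e-01, -7.72011600e-01,
         9.558593
[... 432 characters left out ...]
e-02, -6.14920999e-02,
         5.62450916e+02],
       [ 6.11484918e-02,  1.64829103e-02, -9.97992573e-01,
         8.91828338e+02],
       [ 0.00000000e+00,  0.00000000e+00,  0.00000000e+00,
         1.00000000e+00]])}
wrist {'fov_y': 61.711565157447275, 'cx': 320.88484072433187, 'cy': 197.11743312408998, 'k1': -0.031061507576446278, 'world_to_cam': array([[ 3.01034509e-01,  9.53613225e-01,  2.03095566e-04,
        -6.75552233e+02],
       [ 9.09071799e-01, -2.87038086e-01,  3.01989407e-01,
        -3.87640226e+01],
       [ 2.88039388e-01, -9.07246043e-02, -9.53311259e-01,
         3.79147725e+02],
       [ 0.00000000e+00,  0.00000000e+00,  0.00000000e+00,
         1.00000000e+00]])}
0.15
```

View pics/side0.png

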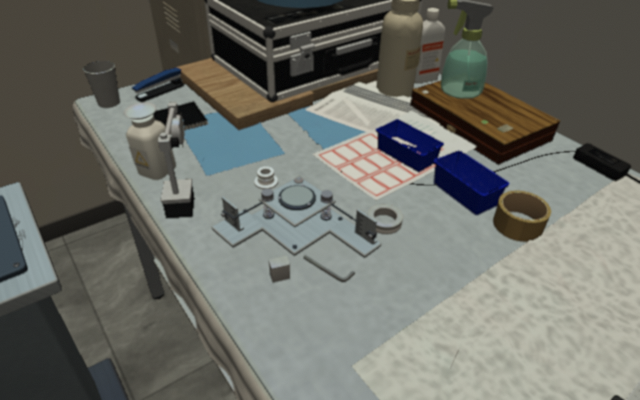

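View pics/top0.png

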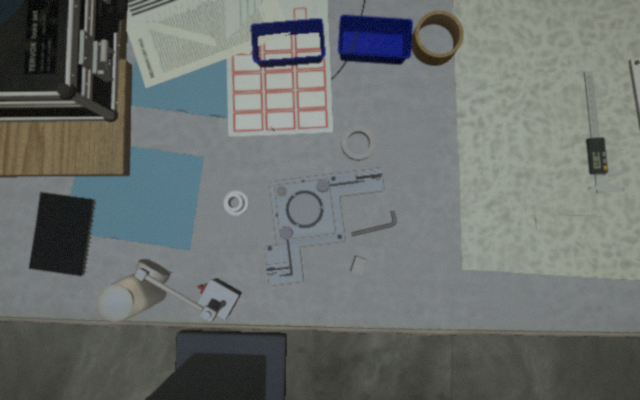

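View pics/wrist0.png

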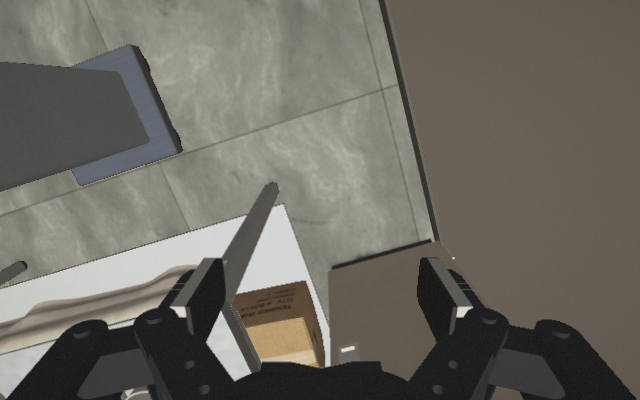

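```bash
cat > h.py <<'E'
import numpy as np, cv2
from bench import sensors, capture, camera_model, robot
def K(m):
    f=200/np.tan(np.radians(m["fov_y"]/2)); return f
def ray(m,u,v):
    f=K(m); d=np.array([(u-m["cx"])/f,(v-m["cy"])/f]); p=d.copy()
    for _ in range(20): p=d/(1+m["k1"]*(p@p))
    T=np.array(m["world_to_cam"]);R=T[:3,:3];t=T[:3,3]
    return -R.T@t, R.T@np.array([p[0],p[1],1.])
def onz(m,u,v,z):
    o,d=ray(m,u,v); return o+d*(z-o[2])/d[2]
def proj(m,P):
    T=np.array(m["world_to_cam"]); c=T[:3,:3]@np.asarray(P,float)+T[:3,3]
    s=c[:2]/c[2]; s=s*(1+m["k1"]*(s@s)); return s*K(m)+[m["cx"],m["cy"]]
def onplane(m,u,v,p0,n):
    o,d=ray(m,u,v); return o+d*(np.dot(np.subtract(p0,o),n)/(d@n))
def tri(rays):
    A=np.zeros((3,3));b=np.zeros(3)
    for o,d in rays:
        d=d/np.linalg.norm(d);P=np.eye(3)-np.outer(d,d);A+=P;b+=P@o
    x=np.linalg.solve(A,b)
    return x,[np.linalg.norm(np.cross(x-o,d/np.linalg.norm(d))) for o,d in rays]
def crop(src,dst,x0,y0,x1,y1,s):
    im=cv2.imread(src)[y0:y1,x0:x1]; cv2.imwrite(dst,cv2.resize(im,None,fx=s,fy=s,interpolation=cv2.INTER_CUBIC))
E
python3 - <<'E'
from h import *
for n in("side","top","wrist"):
    m=camera_model(n);print(n,ray(m,m["cx"],m["cy"]))
m=camera_model("top")
for uv in((305,210),(287,234),(323,185)): print(onz(m,*uv,62))
crop("pics/side0.png","pics/side0c.png",200,160,400,290,4)
crop("pics/top0.png","pics/top0c.png",220,120,410,290,3.5)
E
```

```text
side (array([ 180.12457964, -832.21229412,  607.74627462]), array([ 0.45155514,  0.62633952, -0.63545005]))
top (array([ 513.08427485, -289.27454701,  920.28198042]), array([ 0.06114849,  0.01648291, -0.99799257]))
wrist (array([129.40731863, 667.52065357, 373.4006819 ]), array([ 0.28809256, -0.09052215, -0.95331444]))
[ 547.15755942 -258.87669499   62.        ]
[ 503.97688068 -228.00449048   62.        ]
[ 592.32130755 -289.85238132   62.        ]
```

View pics/side0c.png

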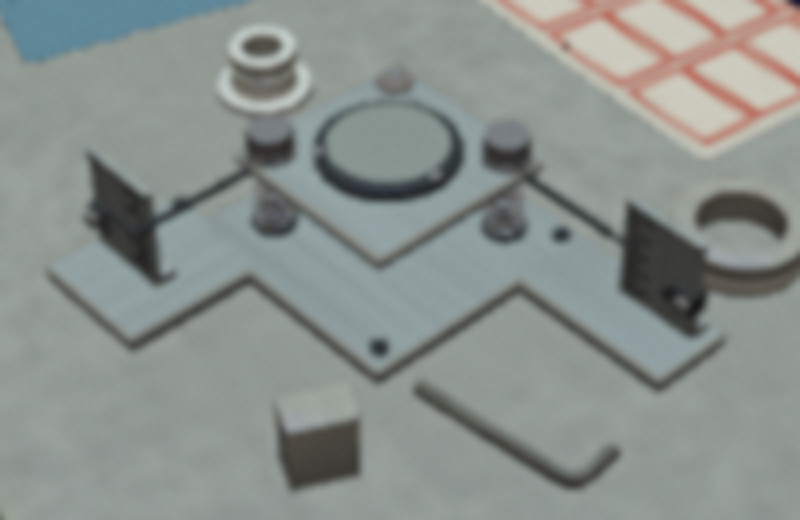

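View pics/top0c.png

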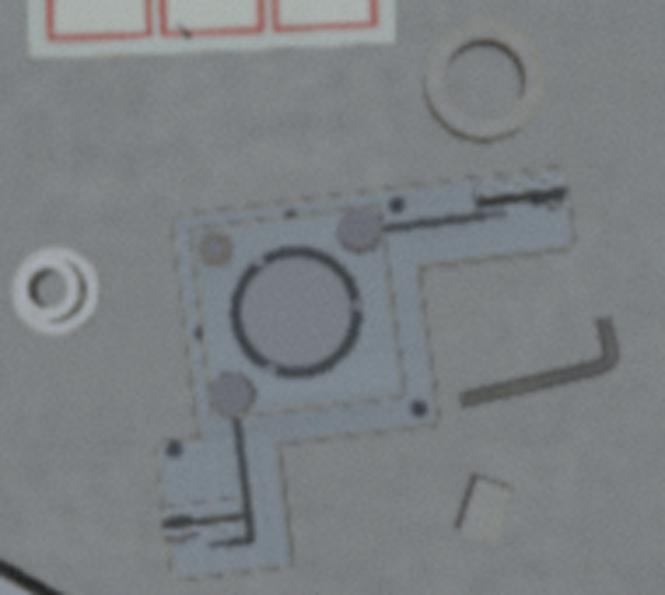

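```bash
python3 - <<'E'
from h import *
s=camera_model("side");t=camera_model("top")
def T(n,a,b): print(n,*tri([ray(s,*a),ray(t,*b)]))
T("bottle top",(141,108),(115,300))
T("lamp head",(175,120),(145,270))
T("stand base",(178,185),(220,298))
T("case corner lower top edge",(268,33),(112,112))
print("wood corner",onz(t,128,175,0),onz(s,240,120,0))
print("bush",onz(t,235,203,28)); print("table edge",onz(t,200,322,0),onz(t,20,318,0))
print(onz(t,115,300,0),onz(s,150,165,0), onz(t,65,110,100))
E
```

```text
bottle top [392.0037471   40.24177755 145.57887719] [np.float64(0.6679362166083671), np.float64(0.667936216608343)]
lamp head [439.68742826   1.17466432 122.98141225] [np.float64(0.09401092785423171), np.float64(0.09401092785412918)]
stand base [ 387.65948136 -111.61151058   58.81954959] [np.float64(0.5239237665097398), np.float64(0.5239237665095405)]
case corner lower top edge [671.23509516  19.5066295  239.9452753 ] [np.float64(4.973701364048616), np.float64(4.97370136404862)]
wood corner [609.76698731  87.03260255   0.        ] [635.93325719 125.40606904   0.        ]
bush [ 558.65550957 -127.72857858   28.        ]
table edge [333.5482294  -63.11448159   0.        ] [329.54759496 287.29627317   0.        ]
[369.98666918 101.77114186   0.        ] [387.91008552  64.69158158   0.        ] [711.48208228 164.25634797 100.        ]
```

Call:
drive_tool(claw=[0,0,0,0,0,0], offset=[[0.3,-0.3,0.1],[0.6,-0.6,0.15],[0.9,-0.9,0.15],[0.9,-0.9,0.15],[0.9,-0.9,0.15],[0.9,-0.9,0.15]], roll=[0,0,0,0,0,0])

```text
time: 0.9
position: [382.6, 463.4, 260.6]
eef_rot: [[-0.954, 0.301, -0.001], [0.301, 0.954, -0.001], [0.0, -0.001, -1.0]]
force: [-0.1, 1.3, 0.3]
width: 0.2
```

```bash
python3 - <<'E'
from h import *
print(sensors.read_state()["qpos"])
E
```

```text
[-56.71668845  25.25837227   2.74411775  91.62578967  -1.30672618
  63.21970462  18.82327518]
```

Call:
drive_tool(claw=[0,0,0,0,0], offset=[[0.17,-0.3,0],[0.33,-0.6,0],[0.5,-0.97,0],[0.5,-0.97,0],[0.5,-0.97,0]], roll=[0,0,0,0,0])

```text
time: 1.52
position: [483.0, 268.4, 260.5]
eef_rot: [[-0.953, 0.303, -0.001], [0.303, 0.953, -0.002], [0.0, -0.002, -1.0]]
force: [-0.3, 1.1, 0.7]
width: -0.3
```

Call:
drive_tool(claw=[0,0,0,0,0], offset=[[0.05,-0.3,0],[0.1,-0.6,0],[0.1,-0.97,0],[0.1,-0.97,0],[0.1,-0.97,0]], roll=[0,0,0,0,0])

```text
time: 2.15
position: [502.9, 76.2, 260.4]
eef_rot: [[-0.953, 0.302, -0.001], [0.302, 0.953, -0.001], [0.001, -0.001, -1.0]]
force: [0.6, 1.6, 0.5]
width: 0.0
```

Call:
drive_tool(claw=[0,0,0,0,0], offset=[[-0.05,-0.3,0],[-0.1,-0.6,0],[-0.15,-0.97,0],[-0.15,-0.97,0],[-0.15,-0.97,0]], roll=[0.05,0.1,0.15,0.15,0.15])

```text
time: 2.78
position: [473.7, -116.1, 260.3]
eef_rot: [[-0.986, -0.164, -0.0], [-0.164, 0.986, -0.0], [0.0, -0.0, -1.0]]
force: [0.2, 0.2, -0.9]
width: -0.1
```

```bash
python3 - <<'E'
from h import *
s=sensors.read_state();print(s["qpos"],s["position"])
m=camera_model("wrist");im=capture("wrist");cv2.imwrite("pics/w1.png",im[:,:,::-1]); print(ray(m,m["cx"],m["cy"]))
np.save("m1.npy",m,allow_pickle=True)
E
```

```text
[  2.75320126  15.53005718   7.16522503 107.43892477  -2.26781745
  57.18652748 110.33125702] [ 473.70601182 -116.08325431  260.29905703]
(array([ 398.15218695, -128.16314868,  403.08256915]), array([ 0.29798948,  0.05088456, -0.95321195]))
```

View pics/w1.png

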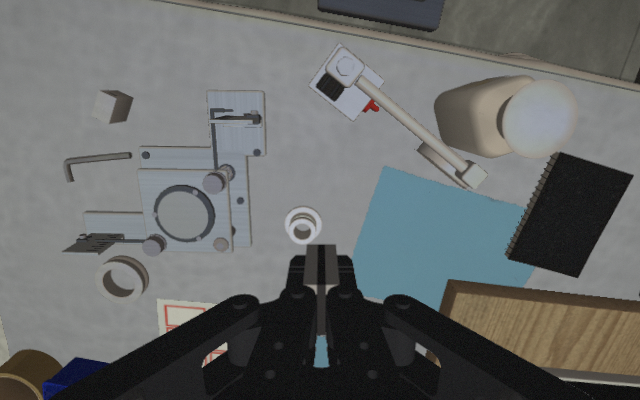

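```bash
python3 - <<'E'
from h import *
crop("pics/w1.png","pics/w1c.png",50,80,280,270,3.4)
E
```

```text
(no output)
```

View pics/w1c.png

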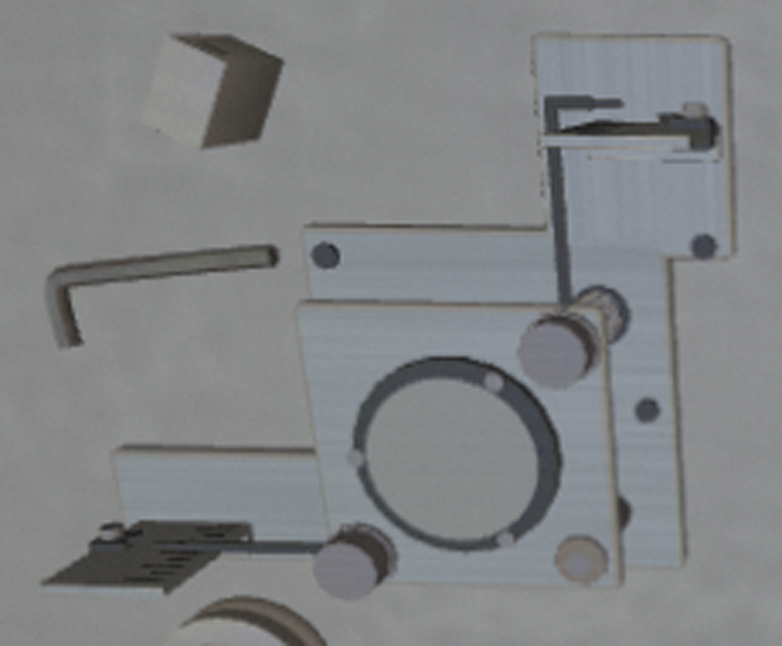

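```bash
python3 - <<'E'
from h import *
m=np.load("m1.npy",allow_pickle=True).item(); t=camera_model("top")
w=lambda a,b:(50+a/3.4,80+b/3.4)
pn=onz(m,*w(552,354),66);ps=onz(m,*w(346,564),66)
print(pn,ps,np.linalg.norm(pn-ps),75*2**.5)
print("top",onz(t,286.3,232.6,66),onz(t,322.9,185.4,66))
d=ps-pn; yaw=np.arctan2(d[1],d[0])+np.pi/4; print("yaw",yaw,np.degrees(yaw))
c,s=np.cos(yaw),np.sin(yaw);R=np.array([[c,-s],[s,c]])
o=((pn[:2]-R@[-5,70])+(ps[:2]-R@[70,-5]))/2;print("origin",o)
# base corners check: right-near base corner of left foot
for n,p in dict(piv=(70,70),ns=(-70,93),ss=(80,-91)).items(): print(n,R@p+o)
for uv in((535,38),(730,38),(733,258),(305,228),(685,565)): print("corner mount frame",R.T@(onz(m,*w(*uv),10)[:2]-o))
print("block",onz(m,*w(205,148),0)[:2])
E
```

```text
[ 507.91949892 -224.54973416   66.        ] [ 590.60810201 -287.1944131    66.        ] 103.73890726383488 106.06601717798213
top [ 506.45206062 -226.99311002   66.        ] [ 591.23778017 -289.68771546   66.        ]
yaw 0.13705236058384473 7.852521833759423
origin [ 521.5088231  -292.50759234]
piv [ 581.28877435 -213.60032127]
ns [ 439.45920663 -209.9433117 ]
ss [ 613.19142231 -371.72438981]
corner mount frame [-96.86638889  52.5254586 ]
corner mount frame [-98.2878651  117.22167157]
corner mount frame [-24.74016227 116.67859575]
corner mount frame [-31.77361464 -32.87972304]
corner mount frame [93.79558655 95.64132691]
block [ 474.04995029 -370.11379406]
```

Call:
drive_tool(claw=[0,0,0,0,0,0,0,0,0,0,0], offset=[[-0.15,-0.2,0],[-0.3,-0.4,0],[-0.4,-0.6,0],[-0.5,-0.8,0],[-0.6,-0.9,-0.2],[-0.66,-0.9,-0.4],[-0.66,-0.9,-0.6],[-0.66,-0.9,-0.8],[-0.66,-0.9,-0.9],[-0.66,-0.9,-0.9],[-0.66,-0.9,-0.9]], roll=[-0.06,-0.12,-0.18,-0.24,-0.3,-0.36,-0.42,-0.46,-0.5,-0.5,-0.5])

```text
time: 4.2
position: [343.2, -294.2, 80.8]
eef_rot: [[-0.17, 0.985, 0.001], [0.985, 0.17, 0.001], [0.0, 0.001, -1.0]]
force: [-0.3, -0.1, -0.0]
width: -0.4
```

```bash
python3 - <<'E'
from h import *
s=sensors.read_state();print(s["qpos"],s["position"])
m=camera_model("wrist");im=capture("wrist");cv2.imwrite("pics/w2.png",im[:,:,::-1]); print(ray(m,m["cx"],m["cy"]))
np.save("m2.npy",m,allow_pickle=True)
E
```

```text
[ 17.82687067  29.60964282  24.46562685 125.82710177 -25.00282274
  29.12470726  71.38646664] [ 343.22053226 -294.19954399   80.79625897]
(array([ 330.56824891, -217.51125306,  223.58457201]), array([ 0.05244875, -0.29579991, -0.95380896]))
```

View pics/w2.png

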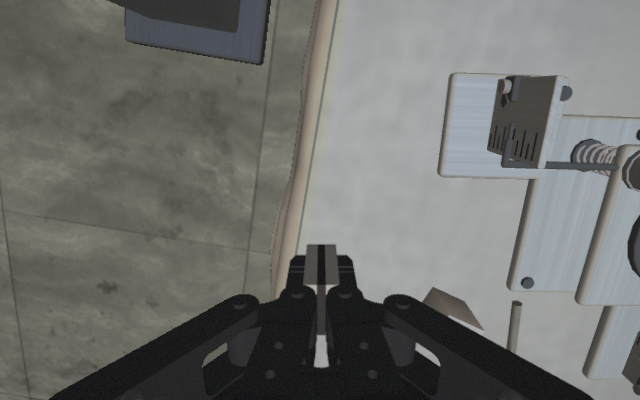

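```bash
python3 - <<'E'
from h import *
crop("pics/w2.png","pics/w2c.png",470,60,620,190,5.2)
E
```

```text
(no output)
```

View pics/w2c.png

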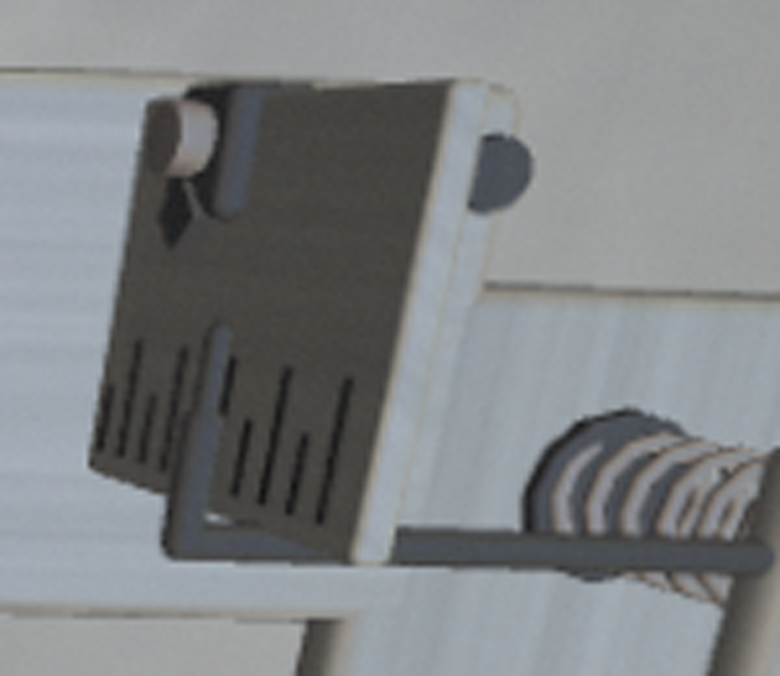

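Call:
drive_tool(claw=[0,0,0,0], offset=[[0.2,0,0],[0.35,0.05,0],[0.35,0.05,0],[0.35,0.05,0]], roll=[0,0,0,0])

```text
time: 4.75
position: [412.9, -284.6, 81.7]
eef_rot: [[-0.171, 0.985, 0.002], [0.985, 0.171, -0.0], [-0.001, 0.002, -1.0]]
force: [-0.2, 0.1, -0.1]
width: 0.0
```

```bash
python3 - <<'E'
from h import *
s=sensors.read_state();print(s["qpos"],s["position"])
m=camera_model("wrist");im=capture("wrist");cv2.imwrite("pics/w3.png",im[:,:,::-1]); print(ray(m,m["cx"],m["cy"]))
np.save("m3.npy",m,allow_pickle=True)
u=proj(m,[437,-215,40]);print(u)
x0,y0=int(u[0]-75),int(u[1]-65);print(x0,y0)
crop("pics/w3.png","pics/w3c.png",x0,max(y0,0),x0+150,y0+130,5.2)
E
```

```text
[ 12.03711372  32.61878948  25.7462042  118.98340829 -25.21012748
  33.52109377  65.36451815] [ 412.85268363 -284.56414414   81.70476766]
(array([ 400.03035166, -207.78280709,  224.41642603]), array([ 0.0535902 , -0.29650348, -0.95352702]))
[385.27708708 117.67396637]
310 52
```

View pics/w3c.png

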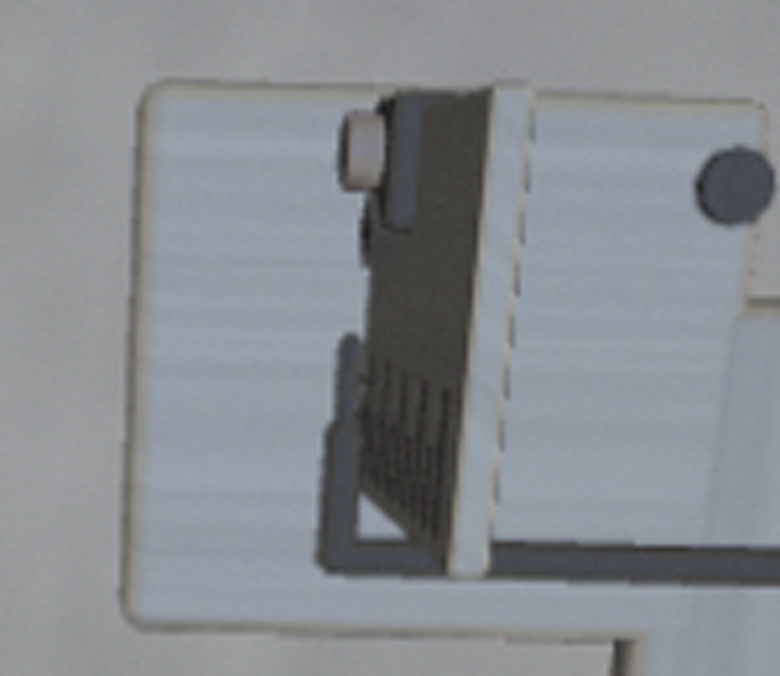

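```bash
python3 - <<'E'
from h import *
m2=np.load("m2.npy",allow_pickle=True).item();m3=np.load("m3.npy",allow_pickle=True).item()
def r2(a,b): return ray(m2,470+a/5.2,60+b/5.2)
def r3(a,b): return ray(m3,310+a/5.2,52+b/5.2)
for n,a,b in [("tooth",(173,247),(366,267)),("tip",(218,326),(350,336)),("topL",(450,82),(493,90)),("topR",(355,560),(450,573)),("backtopL",(490,85),(530,88)),
  ("bottomRearBolt",(500,172),(735,187)),("base fl(10)",None,None),("rod corner",(163,550),(320,568)),("clip top hi",(240,215),(400,225))]:
    if a: 
        x,e=tri([r2(*a),r3(*b)]);print(n,x.round(1),np.round(e,2))
        print("    at z planes", )
a=onz(m2,470+450/5.2,60+82/5.2,64);b=onz(m2,470+355/5.2,60+560/5.2,64)
a3=onz(m3,310+493/5.2,52+90/5.2,64);b3=onz(m3,310+450/5.2,52+573/5.2,64)
print(a,b,np.linalg.norm(a-b),a3,b3,np.linalg.norm(a3-b3))
print("yaw",np.arctan2((b-a)[0],-(b-a)[1]),np.arctan2((b3-a3)[0],-(b3-a3)[1]))
print("tip at48",onz(m2,470+218/5.2,60+326/5.2,48),onz(m3,310+350/5.2,52+336/5.2,48))
E
```

```text
tooth [ 434.8 -207.9   28.5] [0.27 0.27]
    at z planes
tip [ 431.2 -215.    48.1] [0.15 0.15]
    at z planes
topL [ 436.3 -191.4   63.1] [0.14 0.14]
    at z planes
topR [ 442.3 -233.8   64.2] [0.02 0.02]
    at z planes
backtopL [ 439.2 -191.    64.3] [0.05 0.05]
    at z planes
bottomRearBolt [ 476.9 -192.    15.9] [0.11 0.11]
    at z planes
rod corner [ 433.3 -238.1   47.9] [0.09 0.09]
    at z planes
clip top hi [ 435.7 -203.6   37.7] [0.14 0.14]
    at z planes
[ 435.71721283 -191.43398029   64.        ] [ 442.48778824 -233.87025174   64.        ] 42.97298949402277 [ 436.1268108  -191.64812742   64.        ] [ 442.38680373 -233.83472169   64.        ] 42.64851987955973
yaw 0.15821343742468927 0.14731324685713917
tip at48 [ 431.29026919 -215.16547599   48.        ] [ 431.222037   -214.87349316   48.        ]
```

```bash
python3 - <<'E'
from h import *
a=cv2.imread("pics/w2.png")[70:115,490:530];b=cv2.imread("pics/w3.png")[62:107,365:405]
f=lambda i:cv2.resize(i,None,fx=10,fy=12,interpolation=cv2.INTER_CUBIC)
im=np.hstack([f(a),f(b)]);im=np.clip(im.astype(float)*1.8,0,255).astype(np.uint8)
cv2.imwrite("pics/clipn.png",im)
E
```

```text
(no output)
```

View pics/clipn.png

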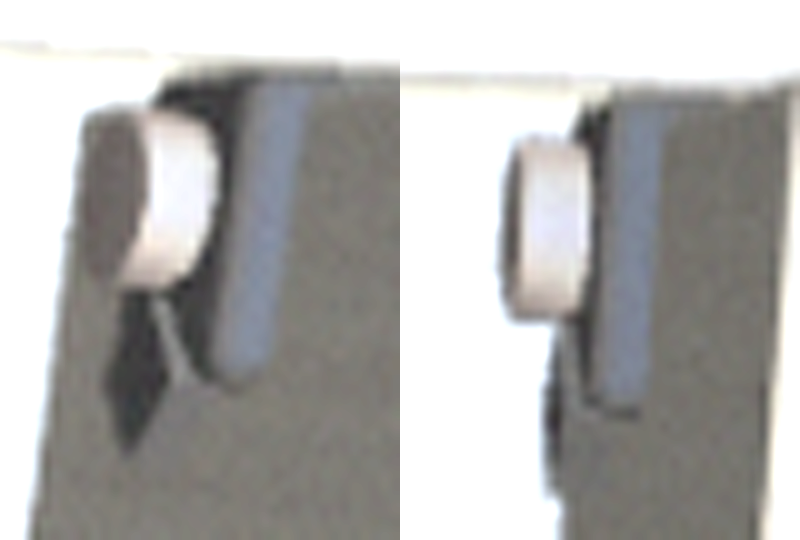

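```bash
python3 - <<'E'
from h import *
m2=np.load("m2.npy",allow_pickle=True).item();m3=np.load("m3.npy",allow_pickle=True).item()
def T(a,b):
    x,e=tri([ray(m2,490+a[0]/10,70+a[1]/12),ray(m3,365+(b[0]-400)/10,62+b[1]/12)]);print(x.round(1),np.round(e,2))
T((130,450),(555,495));T((128,452),(552,495));T((213,360),(593,390));T((247,80),(612,100));T((270,370),(640,405))
E
```

```text
[ 434.9 -207.9   27.9] [0.24 0.24]
[ 434.7 -208.    28.1] [0.19 0.19]
[ 434.9 -203.2   34. ] [0.02 0.02]
[ 433.4 -190.9   32.8] [0.16 0.16]
[ 437.2 -203.4   35.8] [0.11 0.11]
```

Call:
drive_tool(claw=[0,0,0,0,0,0], offset=[[0.05,0.03,0.15],[0.25,0.15,0.15],[0.465,0.3,0.1],[0.465,0.3,0],[0.465,0.3,-0.02],[0.465,0.3,-0.02]], roll=[0,0,0,0,0,0])

```text
time: 5.55
position: [504.3, -225.9, 78.0]
eef_rot: [[-0.167, 0.986, 0.001], [0.986, 0.167, -0.0], [-0.001, 0.001, -1.0]]
force: [0.9, 0.4, 1.0]
width: 0.2
```

```bash
python3 - <<'E'
from h import *
s=sensors.read_state();print(s["qpos"],s["position"],s["force"])
for n in("wrist","side"):
    m=camera_model(n);im=capture(n);cv2.imwrite(f"pics/{n}4.png",im[:,:,::-1]);np.save(f"m4{n}.npy",m,allow_pickle=True)
crop("pics/side4.png","pics/side4c.png",200,160,400,290,4)
E
```

```text
[  1.98873743  36.37540967  26.96723962 111.75854339 -26.05624303
  37.79562879  55.00429804] [ 504.33630289 -225.8780119    78.00089673] [0.86261059 0.40907591 0.95992061]
```

View pics/wrist4.png

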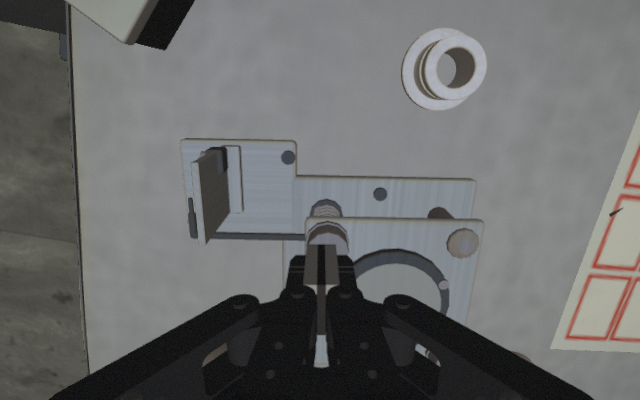

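View pics/side4c.png

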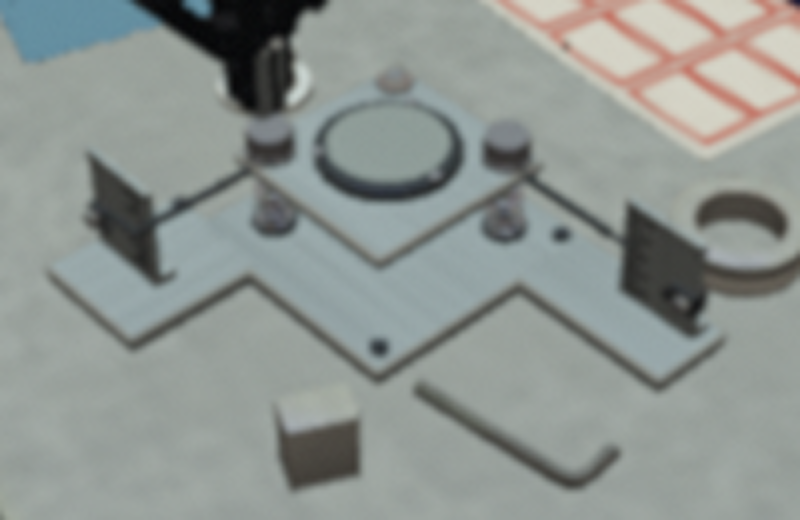

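Call:
drive_tool(claw=[0,0,0,0,0,0], offset=[[0.01,0.005,-0.03],[0.01,0.005,-0.05],[0.01,0.005,-0.07],[0.01,0.005,-0.075],[0.01,0.005,-0.075],[0.01,0.005,-0.075]], roll=[0,0,0,0,0,0])

```text
time: 6.4
position: [506.7, -224.9, 63.5]
eef_rot: [[-0.168, 0.986, 0.002], [0.986, 0.168, -0.001], [-0.001, 0.002, -1.0]]
force: [-1.9, 0.8, 2.3]
width: -0.1
```

Call:
drive_tool(claw=[0,0,0,0], offset=[[0,0,-0.01],[0,0,-0.02],[0,0,-0.025],[0,0,-0.025]], roll=[0,0,0,0])

```text
time: 6.9
position: [506.1, -225.0, 58.3]
eef_rot: [[-0.167, 0.986, 0.002], [0.986, 0.167, -0.0], [-0.001, 0.001, -1.0]]
force: [-5.9, -0.6, 6.0]
width: 0.1
```

```bash
python3 - <<'E'
from h import *
s=sensors.read_state();print(s["position"],s["force"],s["time"])
for n in("wrist","side"):
    m=camera_model(n);im=capture(n);cv2.imwrite(f"pics/{n}5.png",im[:,:,::-1]);np.save(f"m5{n}.npy",m,allow_pickle=True)
a=cv2.imread("pics/side4.png")[190:240,210:270];b=cv2.imread("pics/side5.png")[190:240,210:270]
cv2.imwrite("pics/s45.png",cv2.resize(np.hstack([a,b]),None,fx=6.6,fy=6.6,interpolation=cv2.INTER_CUBIC))
crop("pics/wrist5.png","pics/w5c.png",170,120,340,250,4.5)
E
```

```text
[ 506.14354314 -225.02909902   58.34145371] [-5.85681875 -0.63501412  5.99304019] 6.9
```

View pics/s45.png

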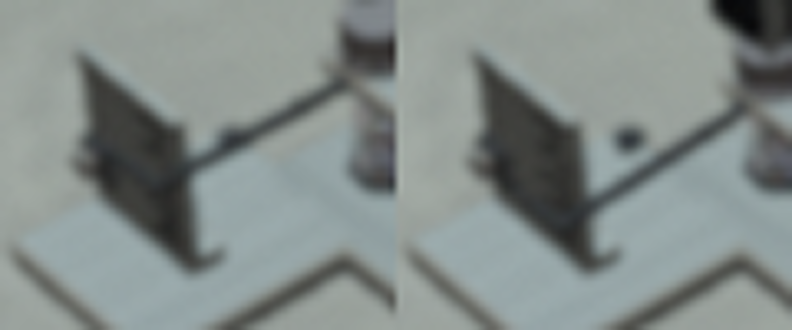

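View pics/w5c.png

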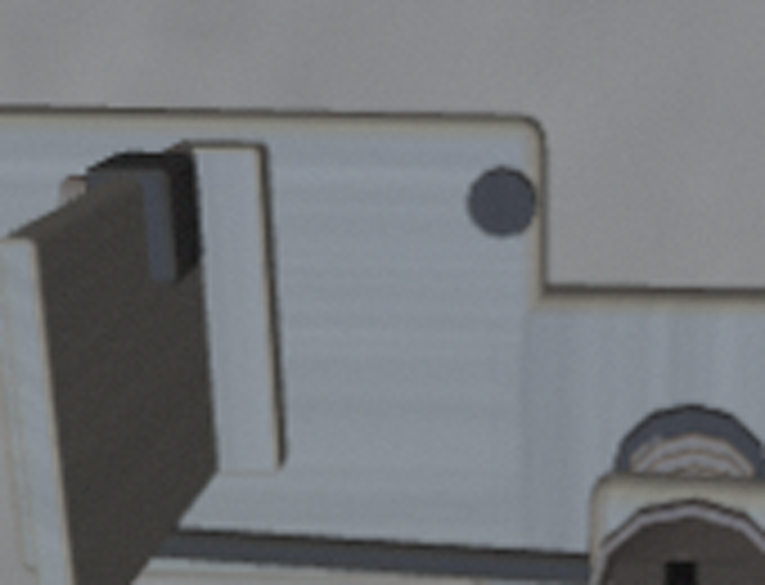

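```bash
cat > geo.py <<'E'
from h import *
yaw=0.15;c,s=np.cos(yaw),np.sin(yaw);R=np.array([[c,-s,0],[s,c,0],[0,0,1]]);O=np.array([523.9,-293,0])
W=lambda p:R@np.array(p,float)+O
E
python3 - <<'E'
from geo import *
crop("pics/wrist4.png","pics/w4c.png",170,120,340,250,4.5)
sd=camera_model("side")
def rod(x,th,y=70): return W([70-(70-x)*np.cos(th)-0*np.sin(th),y,48-(70-x)*np.sin(th)])
for th in(0,.1,.12,.14): print(th,[proj(sd,rod(x,th)).round(1) for x in(-70,-80)],proj(sd,rod(-80,th,91)).round(1))
print("scale edge top/bot",proj(sd,W([-72,71,64])),proj(sd,W([-72,71,10])))
for k,tops in(("4",[]),("5",[])):
    m=np.load(f"m{k}wrist.npy",allow_pickle=True).item()
    for th in(0,.1,.12,.14): print(k,th,[proj(m,rod(x,th)).round(1) for x in(-60,-40,-20)])
print(proj(sd,[434.8,-208,28.2]))
E
```

```text
0 [array([238.3, 214.6]), array([233.6, 217.2])] [226.5 211.4]
0.1 [array([239.4, 220.4]), array([234.8, 223.5])] [227.7 217.6]
0.12 [array([239.6, 221.5]), array([235.1, 224.6])] [228.  218.8]
0.14 [array([239.9, 222.6]), array([235.4, 225.8])] [228.3 219.9]
scale edge top/bot [236.22390837 207.7776638 ] [238.96144409 230.93053158]
4 0 [array([229.3, 234.1]), array([264.8, 234.7]), array([300.4, 235.2])]
4 0.1 [array([236. , 225.3]), array([268.7, 227.1]), array([302.1, 229. ])]
4 0.12 [array([237.4, 223.7]), array([269.6, 225.7]), array([302.6, 227.8])]
4 0.14 [array([239. , 222.1]), array([270.6, 224.3]), array([303.1, 226.6])]
5 0 [array([215.6, 250.8]), array([255. , 251.4]), array([294.5, 252.1])]
5 0.1 [array([223.9, 240. ]), array([259.8, 242.1]), array([296.6, 244.3])]
5 0.12 [array([225.7, 238. ]), array([261. , 240.4]), array([297.2, 242.9])]
5 0.14 [array([227.5, 236.1]), array([262.1, 238.7]), array([297.8, 241.5])]
[227.61765834 216.92762996]
```

View pics/w4c.png

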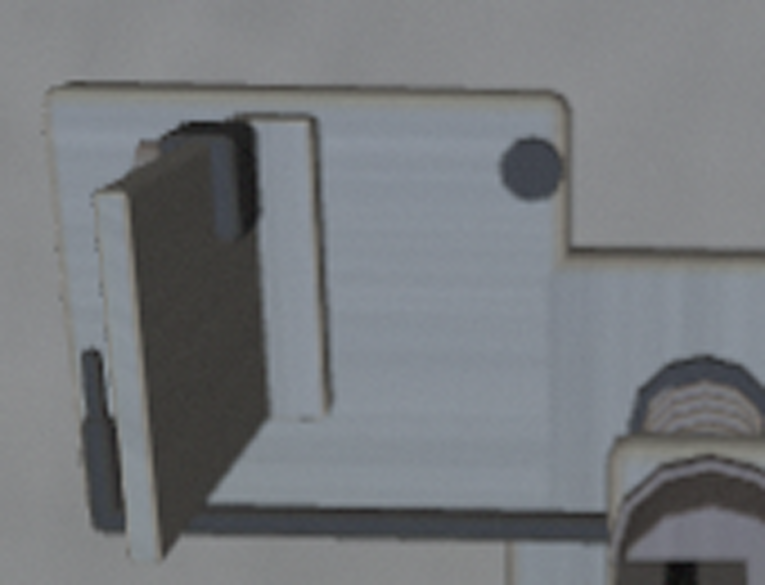

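Call:
drive_tool(claw=[0,0,0,0,0,0,0,0], offset=[[0,0,-0.005],[0,0,-0.008],[0,0,-0.008],[0,0,-0.008],[0,0,-0.008],[0,0,-0.008],[0,0,-0.008],[0,0,-0.008]], roll=[0,0,0,0,0,0,0,0])

```text
time: 8.0
position: [505.9, -225.1, 56.8]
eef_rot: [[-0.167, 0.986, 0.001], [0.986, 0.167, -0.0], [-0.001, 0.001, -1.0]]
force: [-3.0, -0.0, 5.8]
width: 0.2
```

```bash
python3 - <<'E'
from geo import *
s=sensors.read_state();print(s["position"],s["force"],s["time"])
for n in("wrist","side"):
    m=camera_model(n);im=capture(n);cv2.imwrite(f"pics/{n}6.png",im[:,:,::-1]);np.save(f"m6{n}.npy",m,allow_pickle=True)
    if n=="wrist":
        for th in(0,.1,.12,.14,.16): print(th,proj(m,W([70-110*np.cos(th),70,48-110*np.sin(th)])).round(1))
a=cv2.imread("pics/wrist4.png")[215:255,215:310];b=cv2.imread("pics/wrist6.png")[215:255,215:310]
cv2.imwrite("pics/w46.png",cv2.resize(np.vstack([a,b]),None,fx=7,fy=7,interpolation=cv2.INTER_CUBIC))
b=cv2.imread("pics/side6.png")[190:240,210:270]
cv2.imwrite("pics/s6.png",cv2.resize(b,None,fx=10,fy=10,interpolation=cv2.INTER_CUBIC))
E
```

```text
[ 505.87150339 -225.12757598   56.82591256] [-2.98655341 -0.04079949  5.83011253] 8.0
0 [255.  252.8]
0.1 [259.8 243.3]
0.12 [260.9 241.6]
0.14 [262.1 239.9]
0.16 [263.4 238.2]
```

View pics/w46.png

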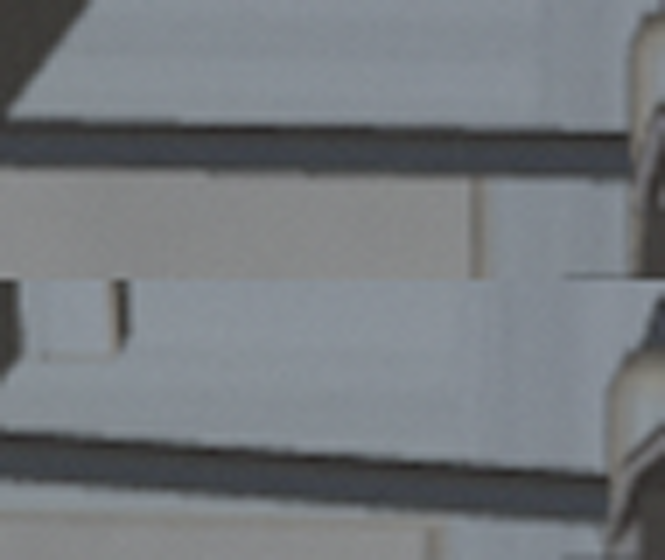

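View pics/s6.png

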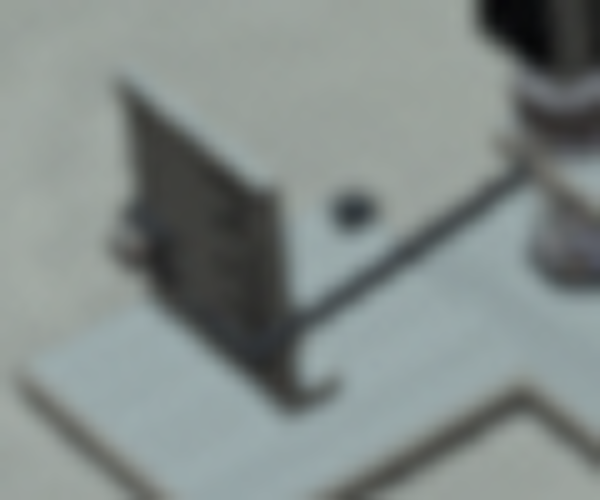

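```bash
python3 - <<'E'
from geo import *
from scipy.optimize import brentq
def bolt(g,u,v):
    w=g[int(v)-12:int(v)+13,int(u)-12:int(u)+13].astype(float); t=(w<110)
    n,l,st,ce=cv2.connectedComponentsWithStats(t.astype(np.uint8)); i=1+np.argmax(st[1:,4]); return int(u)-12+ce[i][0],int(v)-12+ce[i][1],st[i,4]
for k,uv in(("4",(288,157.6)),("5",(281.6,164.9)),("6",(281.6,165.5))):
    m=np.load(f"m{k}wrist.npy",allow_pickle=True).item(); im=cv2.imread(f"pics/wrist{k}.png");g=cv2.cvtColor(im,cv2.COLOR_BGR2GRAY)
    b=bolt(g,*uv); pb=onz(m,b[0],b[1],13)
    print(k,"bolt",np.round(b,2),pb.round(2), (R.T@(pb-O)).round(2))
    us=[];vs=[]
    for u in range(240,296,2):
        col=g[228:256,u].astype(float); idx=np.arange(228,256)
        bg=np.percentile(col,75); w=np.clip(bg-20-col,0,None); 
        j=np.argmin(cv2.GaussianBlur(col[:,None],(1,5),1)); sel=abs(idx-idx[j])<6
        us.append(u);vs.append((w*idx)[sel].sum()/w[sel].sum())
    p=np.polyfit(us,vs,1);r=np.std(np.polyval(p,us)-vs)
    # rod heights in plane y=70
    n=R@np.array([0,1,0])
    P=[R.T@(onplane(m,u,np.polyval(p,u),W([0,70,0]),n)-O) for u in(240,265,290)]
    print("  slope",p[0].round(4),r.round(2),[q.round(2) for q in P],"theta by slope",np.arctan((P[2]-P[0])[2]/(P[2]-P[0])[0]).round(4),"by height",[np.arcsin((48-q[2])/(70-q[0])).round(4) for q in P])
E
```

```text
4 bolt [289.23 156.95 202.  ] [ 479.17 -190.87   13.  ] [-28.96 107.67  13.  ]
  slope 0.0178 0.05 [array([-53.62,  70.  ,  49.51]), array([-39.66,  70.  ,  49.56]), array([-25.72,  70.  ,  49.62])] theta by slope 0.0037 by height [np.float64(-0.0122), np.float64(-0.0142), np.float64(-0.0169)]
5 bolt [283.23 164.39 254.  ] [ 479.39 -190.91   13.  ] [-28.75 107.59  13.  ]
  slope 0.0629 0.08 [array([-50.04,  70.  ,  37.35]), array([-36.39,  70.  ,  38.78]), array([-22.95,  70.  ,  40.21])] theta by slope 0.1051 by height [np.float64(0.0888), np.float64(0.0868), np.float64(0.0839)]
6 bolt [283.35 164.97 251.  ] [ 479.38 -190.95   13.  ] [-28.77 107.55  13.  ]
  slope 0.071 0.08 [array([-50.52,  70.  ,  34.84]), array([-36.75,  70.  ,  36.54]), array([-23.24,  70.  ,  38.23])] theta by slope 0.1236 by height [np.float64(0.1094), np.float64(0.1076), np.float64(0.105)]
```

Call:
drive_tool(claw=[0,0,0,0,0,0,0,0,0,0], offset=[[0,0,-0.004],[0,0,-0.004],[0,0,-0.004],[0,0,-0.004],[0,0,-0.004],[0,0,-0.004],[0,0,-0.004],[0,0,-0.004],[0,0,-0.004],[0,0,-0.004]], roll=[0,0,0,0,0,0,0,0,0,0])

```text
time: 9.35
position: [505.8, -225.2, 56.1]
eef_rot: [[-0.167, 0.986, 0.001], [0.986, 0.167, -0.0], [-0.001, 0.001, -1.0]]
force: [-4.0, 1.0, 5.5]
width: -0.1
```

```bash
python3 - <<'E'
from geo import *
s=sensors.read_state();print(s["position"],s["force"],s["time"])
m=camera_model("wrist");im=capture("wrist");cv2.imwrite("pics/wrist7.png",im[:,:,::-1])
g=cv2.cvtColor(im,cv2.COLOR_RGB2GRAY);us=[];vs=[]
for u in range(240,296,2):
    col=g[228:256,u].astype(float); idx=np.arange(228,256)
    bg=np.percentile(col,75); w=np.clip(bg-20-col,0,None)
    j=np.argmin(cv2.GaussianBlur(col[:,None],(1,5),1)); sel=abs(idx-idx[j])<6
    us.append(u);vs.append((w*idx)[sel].sum()/w[sel].sum())
p=np.polyfit(us,vs,1);n=R@np.array([0,1,0])
P=[R.T@(onplane(m,u,np.polyval(p,u),W([0,70,0]),n)-O) for u in(240,265,290)]
print(np.arctan((P[2]-P[0])[2]/(P[2]-P[0])[0])-.0037,[np.arcsin((49.55-q[2])/(70-q[0])).round(4) for q in P])
E
```

```text
[ 505.79153097 -225.1579337    56.11620889] [-3.95910926  0.95082413  5.51661254] 9.35
0.13194559161480604 [np.float64(0.1326), np.float64(0.1321), np.float64(0.1313)]
```

Call:
drive_tool(claw=[0,0,0,0,0,0,0,0,0,0,0], offset=[[0,0,0.04],[0,0,0.12],[0,0,0.25],[0,0,0.25],[0,0,0.25],[0,-0.25,0.25],[-0.05,-0.5,0.25],[-0.1,-0.75,0.2],[-0.1,-1,0.12],[-0.1,-1,0.12],[-0.1,-1,0.12]], roll=[0,0,0,0,0,0,0,0,0,0,0])

```text
time: 10.78
position: [485.5, -424.4, 79.2]
eef_rot: [[-0.167, 0.986, 0.0], [0.986, 0.167, 0.001], [0.001, 0.0, -1.0]]
force: [-0.7, 0.5, 0.0]
width: -0.2
```

```bash
python3 - <<'E'
from h import *
s=sensors.read_state();print(s["qpos"],s["position"],s["force"])
m=camera_model("wrist");im=capture("wrist");cv2.imwrite("pics/w8.png",im[:,:,::-1]); print(ray(m,m["cx"],m["cy"]))
np.save("m8.npy",m,allow_pickle=True)
E
```

```text
[ 21.80434649  42.15781185  26.07652357  97.34756983 -24.21155916
  46.21790067  68.632051  ] [ 485.48642802 -424.36106255   79.1513775 ] [-0.72131674  0.49393452  0.00332551]
(array([ 473.2629017 , -347.71745573,  222.00539093]), array([ 0.05032495, -0.29514694, -0.95412561]))
```

View pics/w8.png

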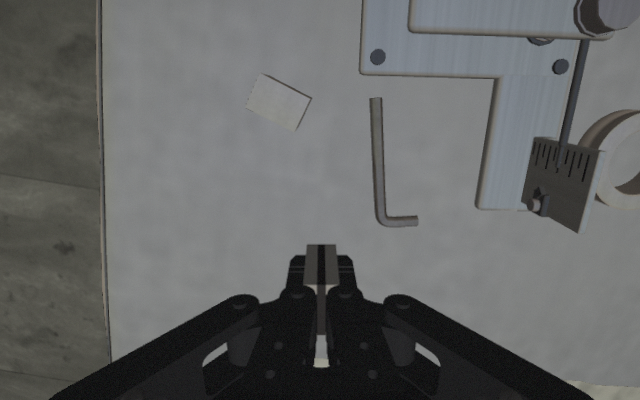

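Call:
drive_tool(claw=[0,0,0,0], offset=[[0.2,0,0],[0.35,0,0],[0.35,0,0],[0.35,0,0]], roll=[0,0,0,0])

```text
time: 11.32
position: [555.7, -422.7, 79.6]
eef_rot: [[-0.169, 0.986, 0.0], [0.986, 0.169, 0.002], [0.002, 0.0, -1.0]]
force: [-0.3, -0.4, 0.6]
width: 0.2
```

```bash
python3 - <<'E'
from h import *
s=sensors.read_state();print(s["qpos"],s["position"])
m=camera_model("wrist");im=capture("wrist");cv2.imwrite("pics/w9.png",im[:,:,::-1])
np.save("m9.npy",m,allow_pickle=True)
u=proj(m,[613,-371,40]);print(u);x0,y0=int(u[0]-50),int(u[1]-60);print(x0,y0)
f=lambda i:cv2.resize(i,None,fx=4,fy=5,interpolation=cv2.INTER_CUBIC)
a=cv2.imread("pics/w8.png")[120:240,510:610];b=cv2.imread("pics/w9.png")[y0:y0+120,x0:x0+100]
cv2.imwrite("pics/w89.png",np.clip(np.hstack([f(a),f(b)])*1.3,0,255).astype(np.uint8))
E
```

```text
[ 19.04484287  46.02938804  26.64136539  88.37177637 -24.4503089
  51.51840355  63.78330635] [ 555.70731855 -422.70123324   79.57085216]
[436.89614283 160.98839757]
386 100
```

View pics/w89.png

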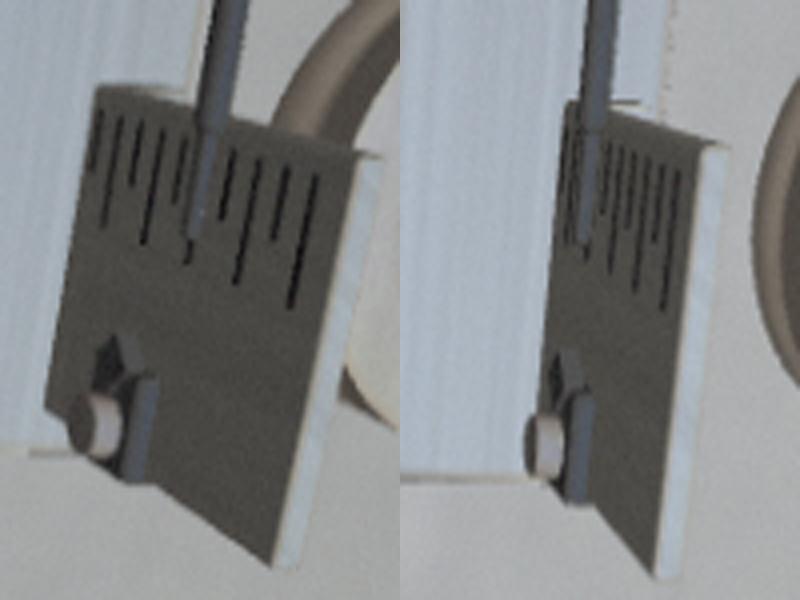

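```bash
python3 - <<'E'
from h import *
f=lambda i:cv2.resize(i,None,fx=12,fy=12,interpolation=cv2.INTER_CUBIC)
a=cv2.imread("pics/w8.png")[180:225,518:551];b=cv2.imread("pics/w9.png")[164:209,415:448]
cv2.imwrite("pics/clips.png",np.clip(np.hstack([f(a),f(b)])*2.0,0,255).astype(np.uint8))
E
```

```text
(no output)
```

View pics/clips.png

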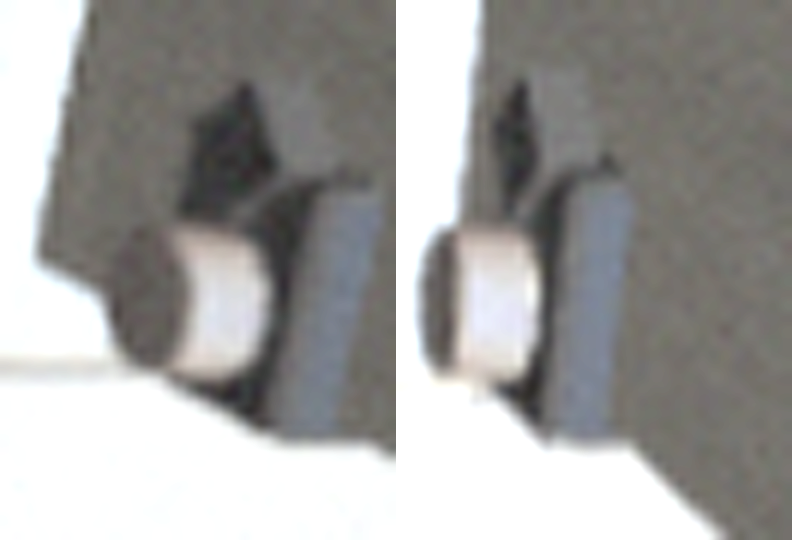

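```bash
python3 - <<'E'
from geo import *
m2=np.load("m8.npy",allow_pickle=True).item();m3=np.load("m9.npy",allow_pickle=True).item()
def T(n,a,b):
    x,e=tri([ray(m2,518+a[0]/12,180+a[1]/12),ray(m3,415+(b[0]-396)/12,164+b[1]/12)]);print(n,x.round(1),np.round(e,2),(R.T@(x-O)).round(1))
T("tip tooth",(245,82),(520,82));T("tooth up",(275,160),(542,155));T("tooth low",(192,130),(500,130))
T("clip top front",(313,190),(573,185));T("clip top front2",(270,430),(548,435))
T("clip top back",(380,190),(632,185))
def V(n,a,b):
    x,e=tri([ray(m2,510+a[0]/4,120+a[1]/5),ray(m3,386+(b[0]-400)/4,100+b[1]/5)]);print(n,x.round(1),np.round(e,2),(R.T@(x-O)).round(1))
V("ptr tip",(191,241),(583,243));V("scale top near",(360,155),(704,145));V("scale top far",(275,568),(657,577))
print("side pad",W([70,-5,66]))
E
```

```text
tip tooth [ 611.4 -379.    30.7] [0.13 0.13] [ 73.6 -98.1  30.7]
tooth up [ 612.5 -382.    33.2] [0.01 0.01] [  74.3 -101.3   33.2]
tooth low [ 612.5 -382.4   26.5] [0.03 0.03] [  74.2 -101.7   26.5]
clip top front [ 613.8 -382.9   34.8] [0. 0.] [  75.4 -102.3   34.8]
clip top front2 [ 615.6 -395.2   35.7] [0.04 0.04] [  75.4 -114.7   35.7]
clip top back [ 616.  -382.1   36.3] [0.04 0.04] [  77.8 -101.9   36.3]
ptr tip [ 605.3 -364.1   48.5] [0.16 0.16] [ 69.9 -82.5  48.5]
scale top near [ 611.6 -351.    63.6] [0.06 0.06] [ 78.1 -70.5  63.6]
scale top far [ 618.4 -394.    63.5] [0.17 0.17] [  78.3 -114.    63.5]
side pad [ 593.86116612 -287.48318612   66.        ]
```

Call:
drive_tool(claw=[0,0,0,0,0,0,0,0,0,0,0,0,0], offset=[[0,0,0.2],[0.02,0.1,0.2],[0.04,0.2,0.2],[0.06,0.3,0.2],[0.1,0.4,0.2],[0.12,0.5,0.2],[0.15,0.6,0.2],[0.19,0.665,0.2],[0.19,0.665,0.2],[0.19,0.665,0.1],[0.19,0.665,0],[0.19,0.665,0],[0.19,0.665,0]], roll=[0.05,0.11,0.17,0.23,0.29,0.35,0.41,0.46,0.495,0.495,0.495,0.495,0.495])

```text
time: 13.0
position: [593.1, -290.6, 80.6]
eef_rot: [[-0.988, -0.152, -0.001], [-0.152, 0.988, -0.0], [0.001, -0.0, -1.0]]
force: [0.4, -0.1, 0.1]
width: -0.2
```

```bash
python3 - <<'E'
from h import *
s=sensors.read_state();print(s["qpos"],s["position"],s["force"])
for n in("wrist","side"):
    m=camera_model(n);im=capture(n);cv2.imwrite(f"pics/{n}10.png",im[:,:,::-1]);np.save(f"m10{n}.npy",m,allow_pickle=True)
crop("pics/side10.png","pics/side10c.png",200,160,400,290,4)
E
```

```text
[ 20.11121169  40.3154621    3.21551678  94.19722638  -2.84715527
  45.6096551  123.29206633] [ 593.11423542 -290.62188928   80.57634022] [ 0.43067996 -0.09311968  0.09450786]
```

View pics/wrist10.png

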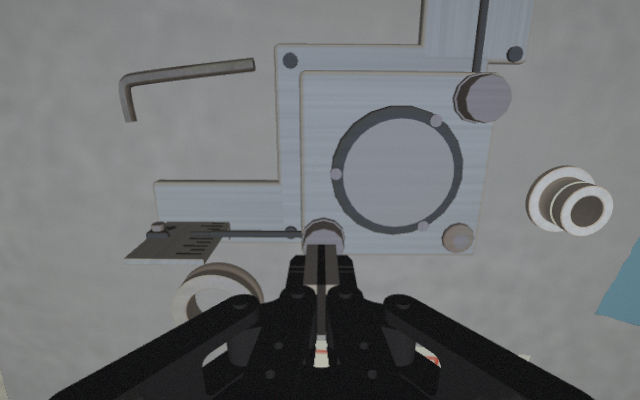

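View pics/side10c.png

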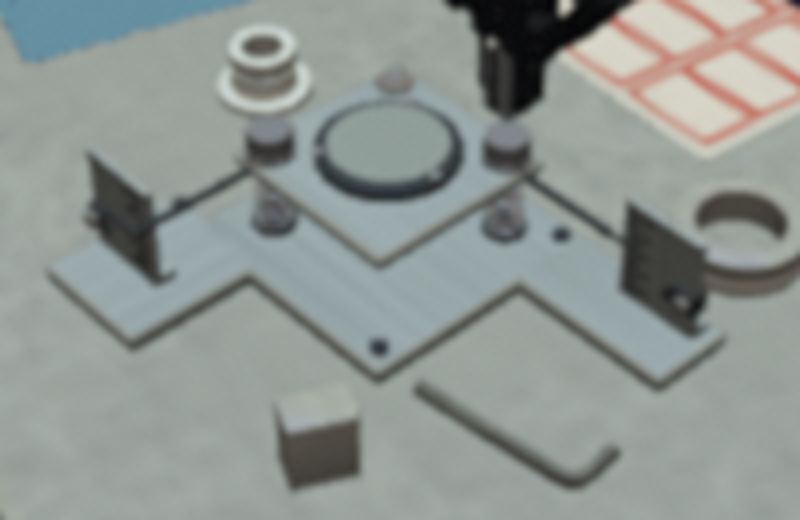

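```bash
python3 - <<'E'
from geo import *
m=np.load("m10wrist.npy",allow_pickle=True).item()
print("tcp",proj(m,[593.1,-290.6,80.6]))
for P in([594,-289,66],[591,-289,66]):
    P=np.array(P);print([proj(m,P+11*np.array([np.cos(a),np.sin(a),0])).round(0) for a in(np.pi+.15,np.pi/2+.15,-np.pi/2+.15)])
crop("pics/wrist10.png","pics/w10c.png",110,180,360,270,3.2)
E
```

```text
tcp [319.60945172 259.65242723]
[array([323., 229.]), array([344., 248.]), array([301., 248.])]
[array([323., 223.]), array([345., 243.]), array([302., 243.])]
```

View pics/w10c.png

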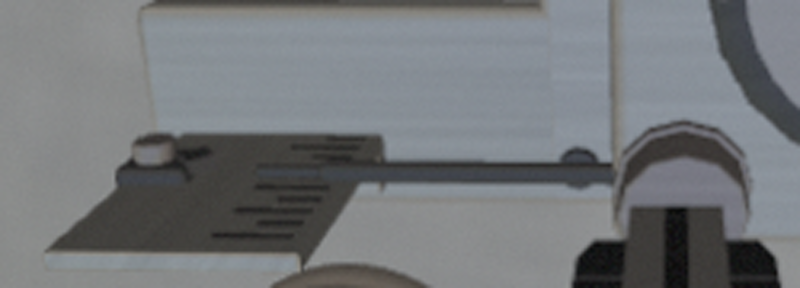

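Call:
drive_tool(claw=[0,0,0,0,0,0,0,0], offset=[[0,0,-0.04],[0,0,-0.06],[0,0,-0.075],[0,0,-0.085],[0,0,-0.095],[0,0,-0.105],[0,0,-0.112],[0,0,-0.112]], roll=[0,0,0,0,0,0,0,0])

```text
time: 14.1
position: [593.8, -291.6, 58.7]
eef_rot: [[-0.988, -0.152, 0.001], [-0.152, 0.988, -0.002], [-0.0, -0.002, -1.0]]
force: [0.0, -5.4, 6.1]
width: -0.4
```

```bash
cat > rods.py <<'E'
from geo import *
def meas(m,im,u0,u1,v0,v1,show=True):
    g=cv2.cvtColor(im,cv2.COLOR_BGR2GRAY);us=[];vs=[]
    for u in range(u0,u1,2):
        col=g[v0:v1,u].astype(float); idx=np.arange(v0,v1)
        bg=np.percentile(col,75); w=np.clip(bg-20-col,0,None)
        j=np.argmin(cv2.GaussianBlur(col[:,None],(1,5),1)); sel=abs(idx-idx[j])<6
        us.append(u);vs.append((w*idx)[sel].sum()/w[sel].sum())
    p=np.polyfit(us,vs,1);r=np.std(np.polyval(p,us)-vs)
    n=R@np.array([1.,0,0])
    P=[R.T@(onplane(m,u,np.polyval(p,u),W([70,0,0]),n)-O) for u in(u0,(u0+u1)/2,u1)]
    return p,r,P
E
python3 - <<'E'
from rods import *
s=sensors.read_state();print(s["position"],s["force"],s["time"])
m=camera_model("wrist");im=capture("wrist");cv2.imwrite("pics/wrist11.png",im[:,:,::-1]);np.save("m11wrist.npy",m,allow_pickle=True)
m0=np.load("m10wrist.npy",allow_pickle=True).item()
p,r,P0=meas(m0,cv2.imread("pics/wrist10.png"),236,280,224,244);print(p,r,P0)
crop("pics/wrist11.png","pics/w11c.png",60,180,360,270,2.6)
for th in(0,.1,.12):print(proj(m,W([70,70-110*np.cos(th),48-110*np.sin(th)])))
E
```

```text
[ 593.77461867 -291.59486409   58.74784665] [ 0.04271007 -5.35192863  6.06552862] 14.1
[9.97532198e-03 2.30653864e+02] 0.047193907444257166 [array([ 70.        , -56.09460758,  46.57860448]), array([ 70.        , -43.37988405,  46.81967151]), array([ 70.        , -30.7202801 ,  47.07378116])]
[258.66430397 250.61331417]
[263.28071171 241.35272681]
[264.3792876  239.63523024]
```

View pics/w11c.png

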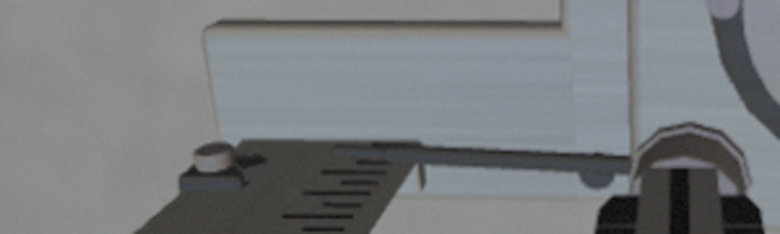

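```bash
python3 - <<'E'
from rods import *
m0=np.load("m10wrist.npy",allow_pickle=True).item();m=np.load("m11wrist.npy",allow_pickle=True).item()
_,_,P0=meas(m0,cv2.imread("pics/wrist10.png"),236,280,224,244)
p,r,P=meas(m,cv2.imread("pics/wrist11.png"),230,276,230,250);print(p,r,[q.round(2) for q in P])
sl=lambda P:np.arctan((P[2]-P[0])[2]/(P[2]-P[0])[1])
print("slope",sl(P0),sl(P),sl(P)-sl(P0))
f0=np.polyfit([q[1] for q in P0],[q[2] for q in P0],1)
print("height",[np.arcsin((np.polyval(f0,q[1])-q[2])/(70-q[1])).round(4) for q in P],[np.arcsin((46.82-q[2])/(70-q[1])).round(4) for q in P])
E
```

```text
[4.85798989e-02 2.28188568e+02] 0.07395663552087915 [array([ 70.  , -58.08,  34.61]), array([ 70.  , -45.21,  35.95]), array([ 70.  , -32.55,  37.29])]
slope 0.019512392301995335 0.10458601971684027 0.08507362741484494
height [np.float64(0.0933), np.float64(0.0942), np.float64(0.0952)] [np.float64(0.0955), np.float64(0.0945), np.float64(0.0931)]
```

Call:
drive_tool(claw=[0,0,0,0,0,0,0,0], offset=[[0,0,-0.005],[0,0,-0.01],[0,0,-0.01],[0,0,-0.01],[0,0,-0.01],[0,0,-0.01],[0,0,-0.01],[0,0,-0.01]], roll=[0,0,0,0,0,0,0,0])

```text
time: 15.15
position: [593.9, -291.9, 57.1]
eef_rot: [[-0.988, -0.151, 0.001], [-0.151, 0.988, -0.002], [-0.001, -0.002, -1.0]]
force: [-0.3, -3.7, 6.0]
width: 0.0
```

```bash
python3 - <<'E'
from rods import *
s=sensors.read_state();print(s["position"],s["force"],s["time"])
m=camera_model("wrist");im=capture("wrist");cv2.imwrite("pics/wrist12.png",im[:,:,::-1])
m0=np.load("m10wrist.npy",allow_pickle=True).item()
_,_,P0=meas(m0,cv2.imread("pics/wrist10.png"),236,280,224,244)
p,r,P=meas(m,cv2.imread("pics/wrist12.png"),230,276,228,250);print(p,r,[q.round(2) for q in P])
sl=lambda P:np.arctan((P[2]-P[0])[2]/(P[2]-P[0])[1])
print("slope",sl(P)-sl(P0),"height",[np.arcsin((46.82-q[2])/(70-q[1])).round(4) for q in P])
crop("pics/wrist12.png","pics/w12c.png",110,210,290,260,4.4)
E
```

```text
[ 593.85031997 -291.90456066   57.09462162] [-0.33542548 -3.72822835  5.99350465] 15.15
[5.80877449e-02 2.24935212e+02] 0.06905809162998804 [array([ 70.  , -58.73,  31.77]), array([ 70.  , -45.72,  33.41]), array([ 70.  , -32.97,  35.03])]
slope 0.10659958477097806 height [np.float64(0.1172), np.float64(0.1162), np.float64(0.1147)]
```

View pics/w12c.png

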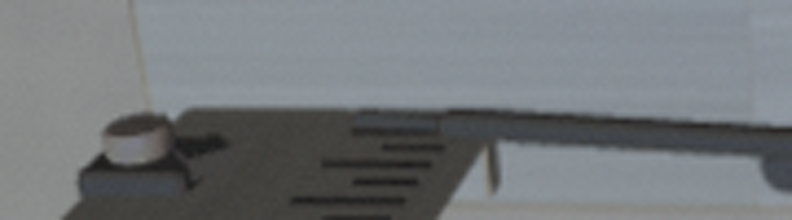

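Call:
drive_tool(claw=[0,0,0,0,0,0,0,0,0,0], offset=[[0,0,-0.002],[0,0,-0.002],[0,0,-0.002],[0,0,-0.002],[0,0,-0.002],[0,0,-0.002],[0,0,-0.002],[0,0,-0.002],[0,0,-0.002],[0,0,-0.002]], roll=[0,0,0,0,0,0,0,0,0,0])

```text
time: 16.45
position: [593.9, -291.9, 56.9]
eef_rot: [[-0.988, -0.151, 0.001], [-0.151, 0.988, -0.002], [-0.001, -0.003, -1.0]]
force: [-1.3, -4.1, 5.6]
width: -0.2
```

```bash
python3 - <<'E'
from rods import *
s=sensors.read_state();print(s["position"],s["force"],s["time"])
m=camera_model("wrist");im=capture("wrist");cv2.imwrite("pics/wrist13.png",im[:,:,::-1])
p,r,P=meas(m,cv2.imread("pics/wrist13.png"),230,276,228,250)
print("height",[np.arcsin((46.82-q[2])/(70-q[1])).round(4) for q in P])
n=R@np.array([1.,0,0])
for nm,uv,x in(("tip",(191.4,236.8),70),("tooth",(161.8,242.3),74)): print(nm,R.T@(onplane(m,*uv,W([x,0,0]),n)-O))
m0=np.load("m10wrist.npy",allow_pickle=True).item()
print("rest tip",R.T@(onplane(m0,110+258/3.2,180+171/3.2,W([70,0,0]),n)-O),"rest tooth",R.T@(onplane(m0,110+210/3.2,180+152/3.2,W([74,0,0]),n)-O))
E
```

```text
[ 593.8921282  -291.89344283   56.93425581] [-1.29466796 -4.08609436  5.59089983] 16.45
height [np.float64(0.119), np.float64(0.118), np.float64(0.1167)]
tip [ 70.         -80.83645469  29.89128893]
tooth [ 74.         -98.64356434  28.73445535]
rest tip [ 70.         -82.06362513  47.37875482] rest tooth [ 74.         -98.82330094  29.16909214]
```

Call:
drive_tool(claw=[0,0,0,0,0,0,0,0,0], offset=[[0,0,0.04],[0,0,0.12],[0,0,0.25],[0,0,0.5],[-0.2,0,0.8],[-0.5,0,0.9],[-0.5,0,0.9],[-0.5,0,0.9],[-0.5,0,0.9]], roll=[0,0,0,0,0,0,0,0,0])

```text
time: 17.62
position: [495.0, -291.1, 236.4]
eef_rot: [[-0.988, -0.153, 0.001], [-0.153, 0.988, -0.002], [-0.001, -0.002, -1.0]]
force: [0.3, 0.5, -0.1]
width: -0.4
```

```bash
python3 - <<'E'
from h import *
s=sensors.read_state();print(s["position"],s["force"],s["time"])
for n in("wrist","side"):
    im=capture(n);cv2.imwrite(f"pics/{n}14.png",im[:,:,::-1])
a=cv2.imread("pics/side0.png")[160:290,200:400];b=cv2.imread("pics/side14.png")[160:290,200:400]
print("max diff",cv2.GaussianBlur(cv2.absdiff(a,b),(5,5),0).max(axis=2).max(), np.argwhere(cv2.GaussianBlur(cv2.absdiff(a,b),(5,5),0).max(axis=2)>15)[:5])
cv2.imwrite("pics/s14c.png",cv2.resize(b,None,fx=4,fy=4,interpolation=cv2.INTER_CUBIC))
E
```

```text
[ 494.97444924 -291.11554531  236.40006848] [ 0.33248654  0.45752714 -0.07288281] 17.625
max diff 3 []
```

View pics/s14c.png

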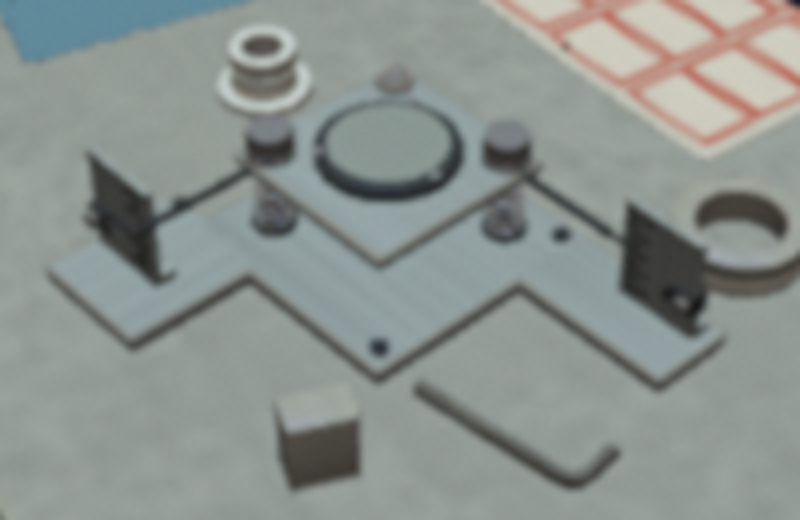

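View pics/wrist14.png

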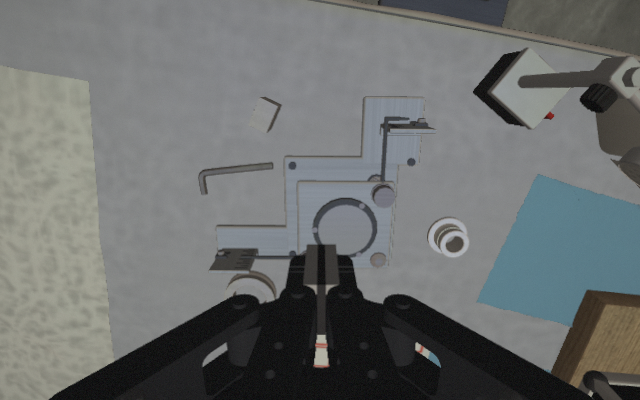

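The side view matches the starting picture to within noise (largest difference 3 grey levels). Both corners are up, and the clips and loose parts haven't moved.

```bash
python3 -c "
from bench import robot; print(robot.hand_in())"
```

```text
the job is handed in; nothing more can be done
None
```

I pressed both pads to their arrows with the shut fingertips, near pad first and then the right-hand one. Each was held for about a second and let spring back. The job was handed in at about 17.7 s; `hand_in` gives no verdict.

| | Near pad | Right-hand pad |
|---|---|---|
| Mark height (arrow), two wrist views | 28.2 mm | about 30 mm |
| Pointer drop needed | 19.9 mm | about 18.3 mm |
| Tilt measured from the rod while held | 0.132 rad | 0.118 rad |
| Pointer drop that gives | about 19.8 mm | about 17.7 mm |
| Push force while held | about 6 N | about 6 N |

- **Disagreements:** My readings of the right-hand mark ranged from 28.7 to 30.7 mm. Its pointer probably stopped 0.5 to 1.2 mm above the arrow, inside the 3.5 mm tolerance.
- **Near rod reading:** The near rod read about 1.5 mm too high at rest. I corrected for this using the resting picture.
- **Last check:** After lifting clear, the mount area in the side picture matched the first one to within noise. That means both corners were up, and the clips and loose parts had not visibly moved. The force reading was near zero.

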